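# Hold a rinsed viscometer ball under the drying nozzle

## Robot

A 7-joint arm with a two-finger parallel gripper is mounted at the origin on the work surface. World frame = base frame: x ahead of the robot, y to its left, z up, the work surface at z = 0. Lengths are in m, angles in rad, forces in N, time in s.
With the tool pointing down it reaches from about 0.425 to 0.825 m from the base axis. Payload 3.6 kg.
Tool frame: the origin (TCP) lies on the centre line of the jaws, within the pads' length; the fingertips stand 8 mm ahead of it and the grasp point (between the pads) lies 11 mm behind it (manip.tips_ahead is the distance from the TCP to the fingertips, in m); z points along the fingers, x is the direction in which the jaws open and shut, and the axes are right-handed (so a half turn about z gives the same grasp; the last joint's range is limited). The gripper opens to 85 mm and grips with 20 to 120 N. Pads are 22 mm wide; open, the fingers measure 114 mm over their backs; the gripper's body (76 mm by 85 mm) begins 54 mm behind the grasp point. The pads swing forward as they close: fully open they stand 13 mm farther back than shut.
Start: joints at [-1.296, 0.615, -0.013, 1.423, 0.008, 1.103, -0.04], TCP at [0.193, 0.621, 0.239] pointing down, gripper open.
Joint ranges: [-3.12, 3.12], [-0.3, 2.06], [-1.34, 1.32], [0.26, 2.42], [-1.36, 4.5], [0.01, 1.98], [-2.84, 2.84]. Speed limits (rad/s): [2.79, 2.79, 3.14, 3.14, 3.14, 3.14, 3.14].

## Interface

Orientations are given as a unit quaternion [x, y, z, w].
In Python, from bench import manip, viewer gives the robot as it stands.
- The arm moves only by the tool carry_out, never from a script. Its arguments are lists of equal length, an entry for each row: "jaw": the opening, from 0 (shut) to 1 (fully open); "delta_pos": the shift along the tool's x, y, z in cm, a list of three; "rotation": the turn, a rotation vector about the tool's x, y, z in units of 5 degrees (1.0 is 5 degrees), a list of three. In form: {"jaw": [jaw, ...], "delta_pos": [[tx, ty, tz], ...], "rotation": [[ax, ay, az], ...]}. A call has 1 to 10 rows; each row is the pose to reach, as a shift and turn from the pose commanded when the call began, along the tool's axes at that moment; what a row does not reach only later rows make up. A row lasts 1/12 s, in which the tool goes at most 41.7 mm and 7.16 degrees, less where a joint would pass 70% of its speed; a pose out of reach is approached as far as the arm can. A call with a gripper value outside its range is refused whole. The fingers move at their own pace and stop on an object; the grip force is fixed at half the most. Time passes only in rows, so rows that repeat a pose let the fingers close. It gives the time, the measured TCP pose, the force and the opening at its end, in the units of the state.
- manip.sense(): the state, without advancing time (a new reading comes with each control period).
- viewer.get_image(name): name is "side" or "top"; returns the picture (384x512x3 uint8, red, green, blue); there is no depth.
- viewer.camera_model(name): a dict with "mtx" (3x3 intrinsics, pixels), "k1" (the pictures are not rectified: a ray, as slopes to the right and down, at radius r is drawn at 1 + k1 r^2 times it, then the intrinsics apply), "extrinsics" (4x4, takes a point from world to camera coordinates). Camera axes: x right, y down, z forward; pixel columns grow to the right and rows downward; lengths in m; the calibration is good to about 2 mm. A picture is of the moment at which its call begins. camera_model takes no time and is no camera call.
- manip.hand_in(): hands the job in, once; it reports no verdict.
Trained networks look in the newest picture that a camera, given by its name, has taken for a name from the list of things; names that differ only in an ending like _2 or _b are one class to them, and where a whole thing is asked for, a point or a joint stands for the part that bears it (a point fixed in the world has none). Each returns a list of dicts, best first, with "conf" (0 to 1); they miss things now and then, are a little off and sometimes report something else, mostly with a low value. They report only what shows in the picture. A call takes as long as a camera call.
- viewer.boxes_of(camera, query): "centre" ([x, y, z] in m, in the coordinates of the camera as it stood for that picture, good to about 4 mm: the middle of the surface that is visible of it).
The state is a dict: "clock": time; "q": joint angles; "joint_velocities": joint speeds; "joint_torque": joint torques, N m; "eef_pos": TCP position; "ee_rot": TCP orientation; "contact_force": force on the tool from outside, world axes, zero at the start; "torque": the same for the moment, N m; "width": finger opening in m.
Only numpy, scipy, OpenCV 4.12 (cv2) and the standard library are available. Lean on these libraries where they do the work, as an engineer would, in place of code of your own. Each camera call takes 0.05 s, during which the arm holds its last target. There are 200 camera calls.

## Task

First open the air valve of the drying station half way: turn its lever to the long middle mark, 45 degrees open. Then pick up the little grey tray by its upright grip, keeping it level so that the loose white ball stays in its pocket, and carry it so that the pocket is straight under the station's nozzle, with about 3 cm of air between the top of the ball and the nozzle tip. Finish while still holding the tray there, level and still, touching neither the nozzle nor anything else with it, with the valve still half open; leave the tube rack, the well block and the bottle where they are.

Things in the scene. Friction and masses are not known exactly. Their poses are not given: they have to be found in the camera images.
- valve (a joint): opening of the air valve in rad: 0 closed, 1.571 fully open; starts at 0 to 0.3 and stays where it is left (friction 0.06 N m). Its lever, a black bar on top, turns about the vertical, opening counter-clockwise seen from above. The white dial below (92 mm wide, top 64 mm above the bench) has black marks: short at closed and at open, long at half open, very short between
- lever_grip (a point): point on the lever's turning axis, 90 mm above the bench, where the bar can be gripped across its thickness and turned about the vertical. The bar is 12 mm thick, 24 mm high (76 to 100 mm above the bench); its long end reaches 57 mm from the axis along this point's -x, its short end 15 mm along +x; z is up. The point turns with the lever
- nozzle_tip (a point): mouth (8 mm wide) of the steel nozzle, pointing down, 185 mm above the bench; the nozzle is 22 mm wide from 30 mm higher. Axes: the station's, yaw within 0.3 rad. Its gooseneck pipe (14 mm thick, 257 mm high) rises 70 mm away along +x; the -x side is free. The 12 mm high base plate lies below, reaching 85 mm along -x. The valve axis is 200 mm along -y, 30 mm along -x
- tray_grip (a point): middle of the tray's upright grip, 42 mm above the underside: a grey plate 12 mm thick (along y), 50 mm long (along x), top 60 mm above the underside. Axes: x from grip to pocket, z up. The tray is a grey plate 150 x 60 x 4 mm, 0.12 to 0.19 kg, grip 25 mm in from one end, pocket 25 mm from the other; it starts flat on the bench, pocket end away from the robot
- pocket (a point): centre of the tray's round pocket, 100 mm from the grip along the tray's x, at the height of the lying ball's centre (14 mm above the tray's underside). The pocket is a ring 32 mm wide inside and 40 mm outside, its rim 3 mm above its flat floor; axes as the tray's. z tells whether the tray is level
- ball_center (a point): centre of the loose white ball, 20 mm in diameter, 25 g, ceramic, lying free in the pocket with 6 mm of room to roll either way
- station: the drying station, fixed: grey base plate with the steel valve block, pipe, gooseneck and nozzle; origin on the bench under it; axes parallel to those of nozzle_tip
- tube_rack: bystander: green two-tier rack with red-capped blood tubes, 75 x 210 x 110 mm, 0.6 kg, origin at the centre of its underside; not to be moved
- well_block: bystander: green microtube block, 90 x 160 x 50 mm, origin at the centre of its underside; not to be moved
- wash_bottle: bystander: clear bottle, 66 mm wide, 150 mm high, origin at the centre of its underside; not to be moved

How it is judged:
On the way, in this order (a step that is already met when the one before it is completed fails the run):
1. the valve stands half open (45 degrees, within 8) and the lever is let go (value of joint valve between 0.645 and 0.925 rad and contact force between the fingers and station below 0.2 N), for 0.3 s.
2. the tray is lifted off the bench in the gripper with the ball in its pocket (height (world z) of pocket above 0.05 m and contact force between the fingers and tray above 1 N and distance between ball_center and pocket below 0.012 m), for 0.2 s.
At the end, for the whole second after the job is handed in: Held by the fingers alone, the tray is still (under 20 mm/s), level within 7 degrees, its pocket within 15 mm sideways of the nozzle axis, the ball (in the pocket) with its top 15 to 50 mm below the nozzle tip; the valve is at 45 degrees within 8 (value of joint valve between 0.645 and 0.925 rad and horizontal distance between pocket and nozzle_tip below 0.015 m and z of pocket in the frame of nozzle_tip between -0.06 and -0.025 m and angle between pocket's own z axis and vertical below 0.12 rad and distance between ball_center and pocket below 0.012 m and linear speed of tray below 0.02 m/s and angular speed of tray below 0.15 rad/s and contact force between the fingers and tray above 1 N and contact force between tray and station below 0.2 N); the arm keeps its last pose, push and grip.
It fails at once if the ball leaves its pocket (distance between ball_center and pocket above 0.018 m).
It fails at once if the tray is tipped by more than 23 degrees (angle between pocket's own z axis and vertical above 0.4 rad).
It fails at once if a bystander is moved by more than 3 cm (distance of any of tube_rack, well_block, wash_bottle from where it was at the start of the episode above 0.03 m).
It also fails if it takes over 64 s, if anything falls off the work surface, if the arm or the gripper's body presses on something with over 40 N, if the wrist force passes 120 N, or if a joint passes its speed limit or range.

## Working session

There is one attempt and no reset: what is moved stays moved. The work goes in short steps, Python scripts to look and compute and a tool call to move; the robot and the scene stay as the last step left them, time stands still between calls to the robot, and variables do not carry over. Pictures are saved under pics/ and viewed, about 8 in all and at most 12, crops included, and the job is handed in when it is done.

Besides the shell and the picture viewer there is one more tool, called after "Call:" by a JSON object that holds its "api" and its "payload". carry_out: Moves the arm, as the interface text tells. Its arguments: {"type":"object","properties":{"jaw":{"type":"array","items":{"type":"number"}},"delta_pos":{"type":"array","items":{"type":"array","items":{"type":"number"}}},"rotation":{"type":"array","items":{"type":"array","items":{"type":"number"}}}},"required":["jaw","delta_pos","rotation"]}

```bash
mkdir -p pics; cat > h.py <<'E'
import numpy as np, cv2
from bench import manip, viewer
from scipy.spatial.transform import Rotation as R
def snap(n,f):
    im=viewer.get_image(n); cv2.imwrite(f,cv2.cvtColor(im,cv2.COLOR_RGB2BGR)); return im
def ray(n,px):
    c=viewer.camera_model(n); K=np.array(c['mtx']);k=c['k1'];E=np.array(c['extrinsics'])
    d=np.linalg.solve(K,[px[0],px[1],1])[:2]; u=d.copy()
    for _ in range(30): u=d/(1+k*(u@u))
    Rm=E[:3,:3]; return -Rm.T@E[:3,3], Rm.T@np.array([u[0],u[1],1])
def atz(n,px,z):
    o,d=ray(n,px); return o+d*(z-o[2])/d[2]
def proj(n,p):
    c=viewer.camera_model(n); K=np.array(c['mtx']);E=np.array(c['extrinsics'])
    q=E[:3,:3]@np.array(p)+E[:3,3]; u=q[:2]/q[2]; u=u*(1+c['k1']*(u@u)); return (K@[u[0],u[1],1])[:2]
def box(n,q):
    E=np.linalg.inv(np.array(viewer.camera_model(n)['extrinsics']))
    return [(round(b['conf'],2),(E[:3,:3]@np.array(b['centre'])+E[:3,3]).round(4)) for b in viewer.boxes_of(n,q)[:2]]
E
python3 - <<'E'
from h import *
a=snap('top','pics/t.png'); b=snap('side','pics/s.png')
for n in('top','side'):
    print(n,ray(n,(256,192)))
    for q in ['lever_grip','tray_grip','pocket','ball_center','station','tube_rack','well_block','wash_bottle','nozzle_tip']: print(q,box(n,q))
s=manip.sense();print(s);print(manip.tips_ahead)
cv2.imwrite('pics/t2.png',cv2.resize(cv2.cvtColor(a,4),(800,600),interpolation=3));cv2.imwrite('pics/s2.png',cv2.resize(cv2.cvtColor(b,4),(800,600),interpolation=3))
E
```

```text
top (array([0.26483644, 0.00710082, 1.55140457]), array([ 0.12086376,  0.0096264 , -0.99290527]))
lever_grip []
tray_grip [(0.78, array([0.5597, 0.2147, 0.0025]))]
pocket [(0.91, array([0.5609, 0.2098, 0.0027])), (0.46, array([ 0.5631, -0.2287,  0.0983]))]
ball_center []
station [(0.69, array([ 0.6155, -0.131 ,  0.0107]))]
tube_rack [(0.97, array([0.5908, 0.4509, 0.0732]))]
well_block [(0.67, array([ 0.3267, -0.3965,  0.0373])), (0.16, array([0.5598, 0.2137, 0.003 ]))]
wash_bottle [(0.64, array([ 0.6162, -0.4561,  0.0975]))]
nozzle_tip [(0.67, array([ 0.615 , -0.1302,  0.0123]))]
side (array([0.3134102 , 1.13997515, 0.97487377]), array([ 0.10526751, -0.79405862, -0.59867569]))
lever_grip []
tray_grip []
pocket [(0.63, array([0.5446, 0.2288, 0.0031])), (0.46, array([ 0.6124, -0.4432,  0.0684]))]
ball_center [(0.53, array([ 0.3284, -0.3597,  0.0357]))]
station [(0.73, array([ 0.6121, -0.0971,  0.0089]))]
tube_rack [(0.69, array([0.5924, 0.4831, 0.0674])), (0.3, array([ 0.6117, -0.0978,  0.0104]))]
well_block [(0.81, array([ 0.3254, -0.3604,  0.0377]))]
wash_bottle [(0.86, array([ 0.6137, -0.4428,  0.0714]))]
nozzle_tip [(0.74, array([ 0.6163, -0.0943,  0.0071]))]
{'clock': 1.0, 'q': array([-1.29651593,  0.61488699, -0.01259888,  1.42341646,  0.00811067,
        1.10343478, -0.04041583]), 'joint_velocities': array([-0.00215611, -0.00200691,  0.00139658, -0.001029  , -0.00095659,
       -0.00077428, -0.00033047]), 'joint_torque': array([ 3.53339456e-04, -4.69113386e+01,  2.59299399e-01, -1.71345681e+01,
        1.01049824e-02,  1.58771352e-03,  7.04466586e-06]), 'eef_pos': array([0.19254084, 0.62078047, 0.2393002 ]), 'ee_rot': array([ 8.05057934e-01,  5.93196191e-01, -4.55227461e-05,  1.90301541e-05]), 'contact_force': array([ 1.04328956, -0.00951786, -0.9338412 ]), 'torque': array([-0.01631365,  0.05730788, -0.0365804 ]), 'width': 0.0858826468439599}
0.008
```

View pics/t2.png

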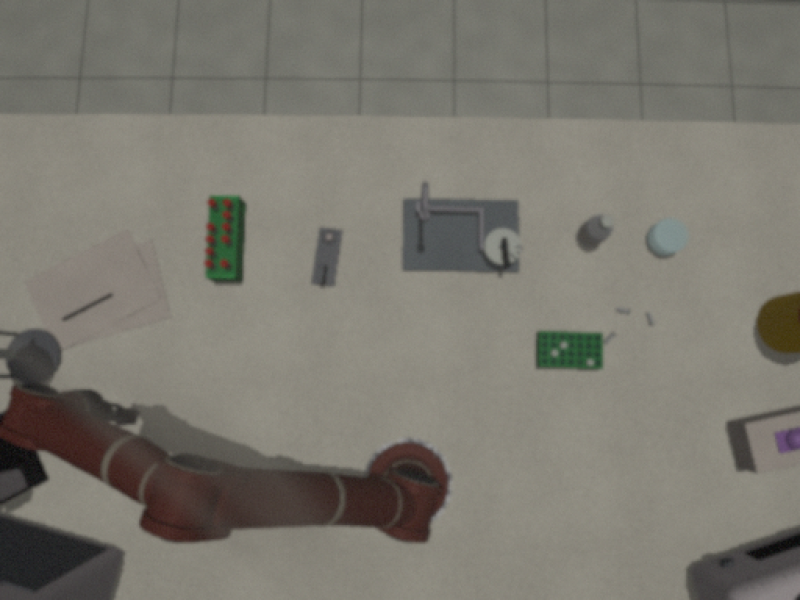

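View pics/s2.png

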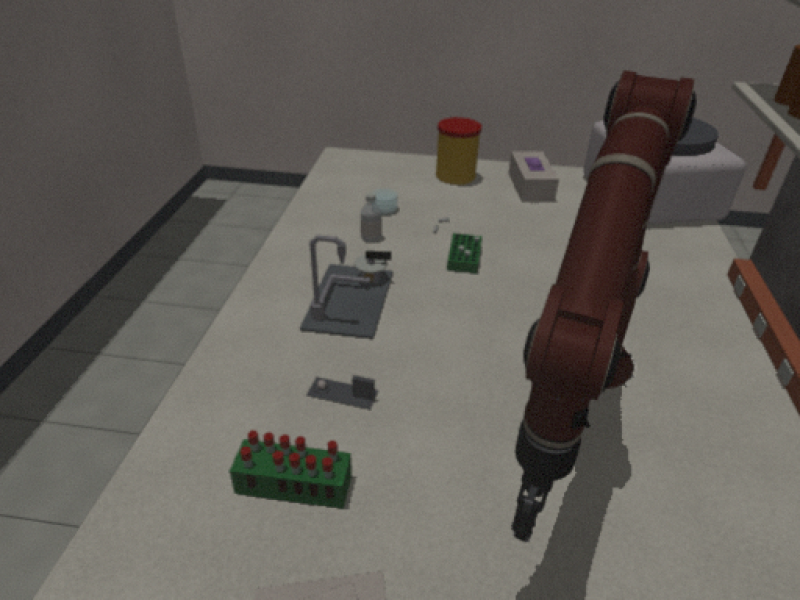

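```bash
python3 - <<'E'
import cv2,numpy as np
t=cv2.imread('pics/t.png');s=cv2.imread('pics/s.png')
C=np.zeros((600,800,3),np.uint8)
def put(im,x0,y0,w,h,k,X,Y):
    c=cv2.resize(im[y0:y0+h,x0:x0+w],None,fx=k,fy=k,interpolation=cv2.INTER_CUBIC); c=cv2.convertScaleAbs(c,alpha=1.4); C[Y:Y+h*k,X:X+w*k]=c
    for i in range(0,w,10): cv2.line(C,(X+i*k,Y),(X+i*k,Y+6),(0,255,255),1)
    for i in range(0,h,10): cv2.line(C,(X,Y+i*k),(X+6,Y+i*k),(0,255,255),1)
put(t,252,112,86,66,6,0,0)
put(t,192,140,34,50,6,530,0)
put(s,190,146,70,74,2,0,400); 
put(s,215,150,42,30,6,150,400)
put(s,190,236,60,30,6,430,400)
cv2.imwrite('pics/c1.png',C)
E
```

```text
(no output)
```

View pics/c1.png

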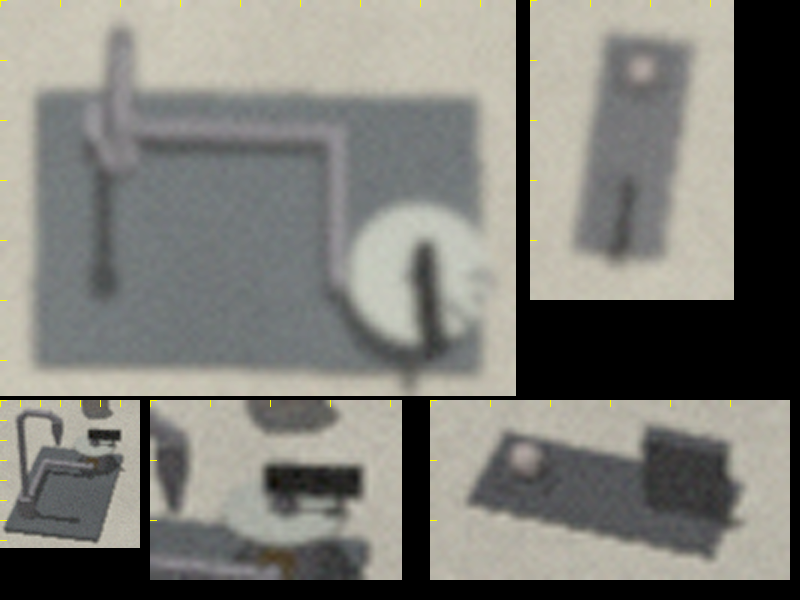

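```bash
python3 - <<'E'
from h import *
T=lambda x,y:((x+.5)/6-.5+252,(y+.5)/6-.5+112)
T2=lambda x,y:((x-530+.5)/6-.5+192,(y+.5)/6-.5+140)
S=lambda x,y:((x-150+.5)/6-.5+215,(y-400+.5)/6-.5+150)
S2=lambda x,y:((x-430+.5)/6-.5+190,(y-400+.5)/6-.5+236)
P=[atz('top',T(*c),.012) for c in[(36,94),(478,97),(482,370),(36,368)]]
for p in P: print('plate',p.round(4))
ang=lambda v:np.degrees(np.arctan2(v[1],v[0])).round(2)
print('yaw',ang(P[0]-P[1])-90,ang(P[3]-P[2])-90,ang(P[0]-P[3]),ang(P[1]-P[2]))
print('dial top',atz('top',T(418,273),.064),'side',atz('side',S(286,511),.064))
a,b=atz('top',T(426,243),.1),atz('top',T(434,355),.1);print('lever',a,b,ang(b-a),np.linalg.norm(b-a))
print('lever side', [atz('side',S(*p),.1).round(4) for p in[(266,467),(362,467)]])
print('nozzle side',atz('side',S(173,512),.185),'nozzle top',atz('top',T(124,160),.185))
Q=[atz('top',T2(*c),.004) for c in[(606,36),(692,43),(664,256),(576,247)]]
for p in Q: print('tray',p.round(4))
print(ang(Q[0]-Q[3]),ang(Q[1]-Q[2]),ang(Q[0]-Q[1])-90, np.mean(Q,0))
print('ball',atz('top',T2(641,68),.014),atz('side',S2(526,459),.014))
g=[atz('side',S2(*p),.06) for p in[(647,430),(730,443)]];print('grip side',g,ang(g[0]-g[1]))
g=[atz('top',T2(*p),.06) for p in[(629,181),(619,260)]];print('grip top',g,ang(g[0]-g[1]))
E
```

```text
plate [0.7164 0.0187 0.012 ]
plate [ 0.7182 -0.2804  0.012 ]
plate [ 0.5308 -0.2802  0.012 ]
plate [0.5288 0.0166 0.012 ]
yaw 0.3400000000000034 0.37000000000000455 0.64 -0.08
dial top [ 0.58490717 -0.22990478  0.064     ] side [ 0.57909462 -0.22447771  0.064     ]
lever [ 0.59656836 -0.22946914  0.1       ] [ 0.52476387 -0.23363651  0.1       ] -176.68 0.07192532496807007
lever side [array([ 0.5933, -0.224 ,  0.1   ]), array([ 0.5261, -0.2367,  0.1   ])]
nozzle side [ 0.61274078 -0.02918182  0.185     ] nozzle top [ 0.62562366 -0.03555855  0.185     ]
tray [0.6399 0.2334 0.004 ]
tray [0.6357 0.1754 0.004 ]
tray [0.4906 0.1903 0.004 ]
tray [0.496 0.249 0.004]
-6.19 -5.89 -4.150000000000006 [0.56554841 0.21201449 0.004     ]
ball [0.6158258  0.20788066 0.014     ] [0.61015857 0.20705491 0.014     ]
grip side [array([0.53453779, 0.21763859, 0.06      ]), array([0.48635571, 0.21984055, 0.06      ])] -2.62
grip top [array([0.53094463, 0.20749906, 0.06      ]), array([0.47953682, 0.21243962, 0.06      ])] -5.49
```

Call:
{"api": "carry_out", "payload": {"jaw": [1,1,1,1,1,1,1,1,1,1], "delta_pos": [[-25.6,32.7,0],[-25.6,32.7,0],[-25.6,32.7,0],[-25.6,32.7,0],[-25.6,32.7,0],[-25.6,32.7,0],[-25.6,32.7,0],[-25.6,32.7,0],[-25.6,32.7,0],[-25.6,32.7,0]], "rotation": [[0,0,14],[0,0,14],[0,0,14],[0,0,14],[0,0,14],[0,0,14],[0,0,14],[0,0,14],[0,0,14],[0,0,14]]}}

```text
clock: 1.83
eef_pos: [0.43, 0.2776, 0.2398]
ee_rot: [1.0, 0.021, 0.0, -0.0]
contact_force: [0.0, 0.5, 0.0]
width: 0.0852
```

```bash
cat >> h.py <<'E'
def go(p,yaw):
    """delta (cm) and rotation (5 deg) from measured pose to TCP p, tool down, tool x at world yaw (deg)"""
    s=manip.sense(); r=R.from_quat(s['ee_rot']); x=r.as_matrix()[:,0]
    tgt=R.from_euler('z',yaw,degrees=True)*R.from_euler('x',180,degrees=True)
    print('clock',s['clock'],'at',s['eef_pos'].round(4),'yaw',np.degrees(np.arctan2(x[1],x[0])).round(2),'w',round(s['width'],4),'F',s['contact_force'].round(2),'q7',s['q'][6].round(2))
    print('delta',(r.inv().apply(np.array(p)-s['eef_pos'])*100).round(2),'rot',(np.degrees((r.inv()*tgt).as_rotvec())/5).round(2))
E
python3 -c "
from h import *
go((.48,0,.239),-60);go((.582,-.2295,.17),-86.7)"
```

```text
clock 1.8333 at [0.43   0.2776 0.2398] yaw 2.44 w 0.0852 F [0.03 0.46 0.01] q7 -0.39
delta [ 3.81 27.95  0.07] rot [-1.000e-02 -1.000e-02  1.249e+01]
clock 1.8333 at [0.43   0.2776 0.2398] yaw 2.44 w 0.0852 F [0.03 0.46 0.01] q7 -0.39
delta [13.02 51.31  6.96] rot [-1.000e-02 -0.000e+00  1.783e+01]
```

Call:
{"api": "carry_out", "payload": {"jaw": [1,1,1,1,1,1,1,1,1,1], "delta_pos": [[3.8,28,0],[3.8,28,0],[3.8,28,0],[3.8,28,0],[3.8,28,0],[3.8,28,0],[3.8,28,0],[3.8,28,0],[3.8,28,0],[3.8,28,0]], "rotation": [[0,0,12.5],[0,0,12.5],[0,0,12.5],[0,0,12.5],[0,0,12.5],[0,0,12.5],[0,0,12.5],[0,0,12.5],[0,0,12.5],[0,0,12.5]]}}

```text
clock: 2.67
eef_pos: [0.4807, 0.001, 0.2394]
ee_rot: [0.866, -0.499, 0.0, 0.0]
contact_force: [-0.3, 0.4, 0.1]
width: 0.0858
```

```bash
python3 -c "
from h import *
go((.582,-.2295,.17),-86.7)"
```

```text
clock 2.6667 at [0.4807 0.001  0.2394] yaw -59.9 w 0.0858 F [-0.27  0.36  0.1 ] q7 -0.73
delta [25.02  2.79  6.95] rot [-0.   -0.    5.36]
```

Call:
{"api": "carry_out", "payload": {"jaw": [1,1,1,1,1,1,1,1,1,1], "delta_pos": [[25,2.8,0],[25,2.8,0],[25,2.8,0],[25,2.8,0],[25,2.8,0],[25,2.8,0],[25,2.8,7],[25,2.8,7],[25,2.8,7],[25,2.8,7]], "rotation": [[0,0,5.36],[0,0,5.36],[0,0,5.36],[0,0,5.36],[0,0,5.36],[0,0,5.36],[0,0,5.36],[0,0,5.36],[0,0,5.36],[0,0,5.36]]}}

```text
clock: 3.5
eef_pos: [0.582, -0.227, 0.168]
ee_rot: [0.729, -0.684, -0.002, 0.0]
contact_force: [0.2, 0.6, 0.3]
width: 0.0853
```

```bash
python3 -c "
from h import *
go((.582,-.2295,.083),-86.7)
s=snap('side','pics/s3.png'); cv2.imwrite('pics/s3c.png',cv2.resize(cv2.cvtColor(s,4)[120:220,180:290],None,fx=6,fy=6,interpolation=2))"
```

```text
clock 3.5 at [ 0.582 -0.227  0.168] yaw -86.37 w 0.0853 F [0.21 0.65 0.25] q7 -0.69
delta [ 0.27 -0.01  8.5 ] rot [0.04 0.03 0.07]
```

View pics/s3c.png

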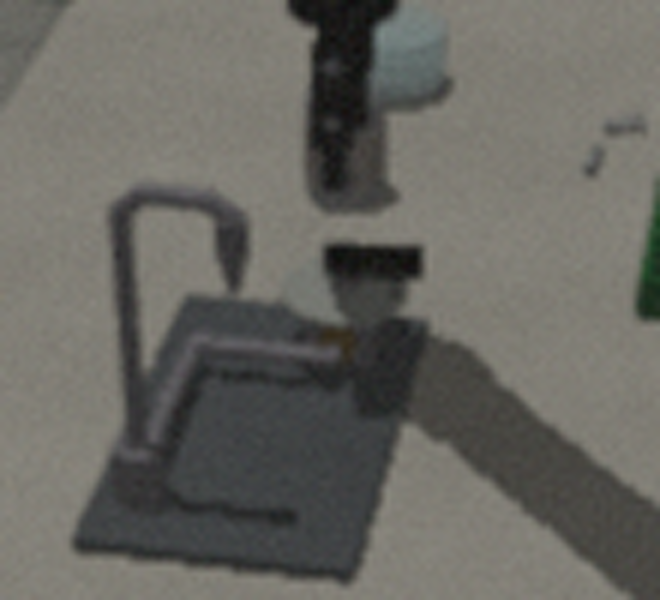

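The picture shows the open gripper (335,150) straight above the lever (375,260). I descend and close.

Call:
{"api": "carry_out", "payload": {"jaw": [1,1,1,1,1,1,0,0,0,0], "delta_pos": [[0,0,3],[0,0,5],[0,0,7],[0,0,8.5],[0,0,8.6],[0,0,8.6],[0,0,8.6],[0,0,8.6],[0,0,8.6],[0,0,8.6]], "rotation": [[0,0,0],[0,0,0],[0,0,0],[0,0,0],[0,0,0],[0,0,0],[0,0,0],[0,0,0],[0,0,0],[0,0,0]]}}

```text
clock: 4.38
eef_pos: [0.5829, -0.2287, 0.0845]
ee_rot: [0.728, -0.685, 0.001, -0.0]
contact_force: [-1.1, 0.0, 0.3]
width: 0.0389
```

Call:
{"api": "carry_out", "payload": {"jaw": [0,0,0,0,0,0], "delta_pos": [[0,0,0],[0,0,0],[0,0,0],[0,0,0],[0,0,0],[0,0,0]], "rotation": [[0,0,0],[0,0,0],[0,0,0],[0,0,0],[0,0,0],[0,0,0]]}}

```text
clock: 4.88
eef_pos: [0.5829, -0.2305, 0.0846]
ee_rot: [0.728, -0.686, 0.002, 0.0]
contact_force: [0.0, -3.1, 5.5]
width: 0.0104
```

```bash
python3 -c "
from h import *
go((.582,-.2295,.083),-44.7);print(manip.sense()['torque'])"
```

```text
clock 4.8833 at [ 0.5829 -0.2305  0.0846] yaw -86.58 w 0.0104 F [ 0.03 -3.05  5.51] q7 -0.62
delta [-0.1   0.09  0.16] rot [-0.01 -0.05 -8.38]
[-0.5150256  -0.00196095 -0.0296149 ]
```

Call:
{"api": "carry_out", "payload": {"jaw": [0,0,0,0,0,0,0,0,0,0], "delta_pos": [[0,0,0],[0,0,0],[0,0,0],[0,0,0],[0,0,0],[0,0,0],[0,0,0],[0,0,0],[0,0,0],[0,0,0]], "rotation": [[0,0,-1],[0,0,-2],[0,0,-3],[0,0,-4],[0,0,-5],[0,0,-6],[0,0,-7],[0,0,-8],[0,0,-8.4],[0,0,-8.4]]}}

```text
clock: 5.72
eef_pos: [0.583, -0.2307, 0.0846]
ee_rot: [0.925, -0.379, 0.002, 0.001]
contact_force: [-0.3, -4.0, 5.0]
width: 0.0109
```

Call:
{"api": "carry_out", "payload": {"jaw": [0,0,0,0], "delta_pos": [[0,0,0],[0,0,0],[0,0,0],[0,0,0]], "rotation": [[0,0,0],[0,0,0],[0,0,0],[0,0,0]]}}

```text
clock: 6.05
eef_pos: [0.583, -0.2307, 0.0846]
ee_rot: [0.925, -0.38, 0.002, 0.001]
contact_force: [0.6, -3.8, 6.5]
width: 0.0106
```

```bash
python3 -c "
from h import *
go((.582,-.2295,.083),-44.7);print(manip.sense()['torque'])"
```

```text
clock 6.05 at [ 0.583  -0.2307  0.0846] yaw -44.64 w 0.0106 F [ 0.57 -3.84  6.55] q7 -0.05
delta [-0.16 -0.01  0.16] rot [ 0.01 -0.05  0.01]
[-0.53005336 -0.00217948  0.0526183 ]
```

Open and rise, hold still, then look.

Call:
{"api": "carry_out", "payload": {"jaw": [1,1,1,1,1,1,1,1,1,1], "delta_pos": [[0,0,0],[0,0,0],[0,0,0],[0,0,0],[0,0,0],[0,0,0],[0,0,-3],[0,0,-7],[0,0,-11],[0,0,-15]], "rotation": [[0,0,0],[0,0,0],[0,0,0],[0,0,0],[0,0,0],[0,0,0],[0,0,0],[0,0,0],[0,0,0],[0,0,0]]}}

```text
clock: 6.88
eef_pos: [0.5818, -0.2282, 0.2346]
ee_rot: [0.925, -0.379, -0.001, 0.0]
contact_force: [1.3, 0.5, -0.0]
width: 0.0855
```

```bash
python3 -c "
from h import *
go((.45,-.05,.239),-70)"
```

```text
clock 6.8833 at [ 0.5818 -0.2282  0.2346] yaw -44.55 w 0.0855 F [ 1.34  0.46 -0.05] q7 -0.14
delta [-21.9   -3.45  -0.41] rot [0.01 0.01 5.09]
```

Call:
{"api": "carry_out", "payload": {"jaw": [1,1,1,1,1,1,1,1,1,1], "delta_pos": [[-21.9,-3.5,-0.5],[-21.9,-3.5,-0.5],[-21.9,-3.5,-0.5],[-21.9,-3.5,-0.5],[-21.9,-3.5,-0.5],[-21.9,-3.5,-0.5],[-21.9,-3.5,-0.5],[-21.9,-3.5,-0.5],[-21.9,-3.5,-0.5],[-21.9,-3.5,-0.5]], "rotation": [[0,0,5],[0,0,5],[0,0,5],[0,0,5],[0,0,5],[0,0,5],[0,0,5],[0,0,5],[0,0,5],[0,0,5]]}}

```text
clock: 7.72
eef_pos: [0.4516, -0.0514, 0.2385]
ee_rot: [0.821, -0.571, 0.001, 0.0]
contact_force: [-0.3, -0.2, 0.8]
width: 0.0852
```

```bash
python3 - <<'E'
from h import *
go((.45,.1,.239),-96)
C=np.zeros((600,800,3),np.uint8)
t=cv2.cvtColor(snap('top','pics/t4.png'),4);s=cv2.cvtColor(snap('side','pics/s4.png'),4)
C[:300,:400]=cv2.convertScaleAbs(cv2.resize(t[140:180,295:345][:37,:50],(400,300),interpolation=2),alpha=1.4)
C[:300,400:]=cv2.resize(s[145:190,205:265],(400,300),interpolation=2)
C[300:,:400]=cv2.resize(t[100:220,180:340],(400,300),interpolation=2)
C[300:,400:]=cv2.resize(s[110:290,150:390],(400,300),interpolation=2)
cv2.imwrite('pics/c4.png',C)
E
```

```text
clock 7.7167 at [ 0.4516 -0.0514  0.2385] yaw -69.66 w 0.0852 F [-0.26 -0.22  0.76] q7 -0.79
delta [-14.25  -5.11  -0.07] rot [-0.01 -0.02  5.27]
```

View pics/c4.png

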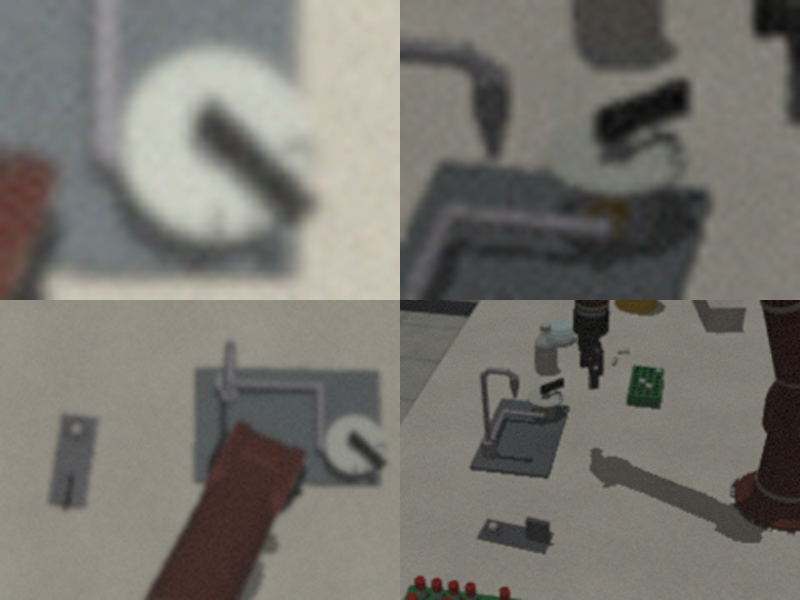

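The valve lever now lies diagonally: top crop, from (205,110) to (300,215), close to 45° against the closed mark at (218,215). I'll check its angle numerically and then go to the tray.

```bash
python3 - <<'E'
from h import *
for f in('pics/t.png','pics/t4.png'):
    g=cv2.cvtColor(cv2.imread(f),6).astype(float)
    c=proj('top',(.582,-.2295,.1)); y,x=np.mgrid[0:384,0:512]
    m=(np.hypot(x-c[0],y-c[1])<12)&(g<65)
    w=(65-g[m]); P=np.array([atz('top',(a,b),.1)[:2] for a,b in zip(x[m],y[m])])
    P-=np.average(P,0,w); u=np.linalg.eigh((P*w[:,None]).T@P)[1][:,1]
    print(m.sum(),np.degrees(np.arctan2(u[1],u[0])))
go((.47,.18,.239),-96);go((.512,.2165,.15),-95.9)
E
```

```text
33 -174.62344145848274
45 46.70341677202523
clock 7.8167 at [ 0.4514 -0.0513  0.2383] yaw -69.67 w 0.0854 F [-0.86  1.42 -0.64] q7 -0.79
delta [-21.04  -9.78  -0.09] rot [-0.   -0.01  5.27]
clock 7.8167 at [ 0.4514 -0.0513  0.2383] yaw -69.67 w 0.0854 F [-0.86  1.42 -0.64] q7 -0.79
delta [-23.01 -14.99   8.81] rot [-0.   -0.01  5.25]
```

Call:
{"api": "carry_out", "payload": {"jaw": [1,1,1,1,1,1,1,1,1,1], "delta_pos": [[-23,-15,0],[-23,-15,0],[-23,-15,0],[-23,-15,0],[-23,-15,0],[-23,-15,0],[-23,-15,4],[-23,-15,8.8],[-23,-15,8.8],[-23,-15,8.8]], "rotation": [[0,0,5.25],[0,0,5.25],[0,0,5.25],[0,0,5.25],[0,0,5.25],[0,0,5.25],[0,0,5.25],[0,0,5.25],[0,0,5.25],[0,0,5.25]]}}

```text
clock: 8.65
eef_pos: [0.5087, 0.2167, 0.1468]
ee_rot: [-0.67, 0.742, 0.001, -0.004]
contact_force: [-0.5, -0.1, 1.4]
width: 0.0853
```

```bash
python3 - <<'E'
from h import *
go((.512,.2165,.04),-95.9)
s=cv2.cvtColor(snap('side','pics/s5.png'),4)
cv2.imwrite('pics/s5c.png',cv2.resize(s[200:275,180:280],(800,600),interpolation=2))
E
```

```text
clock 8.65 at [0.5087 0.2167 0.1468] yaw -95.84 w 0.0853 F [-0.5  -0.1   1.35] q7 -1.56
delta [-0.06 -0.41 10.68] rot [ 0.08 -0.06  0.01]
```

View pics/s5c.png

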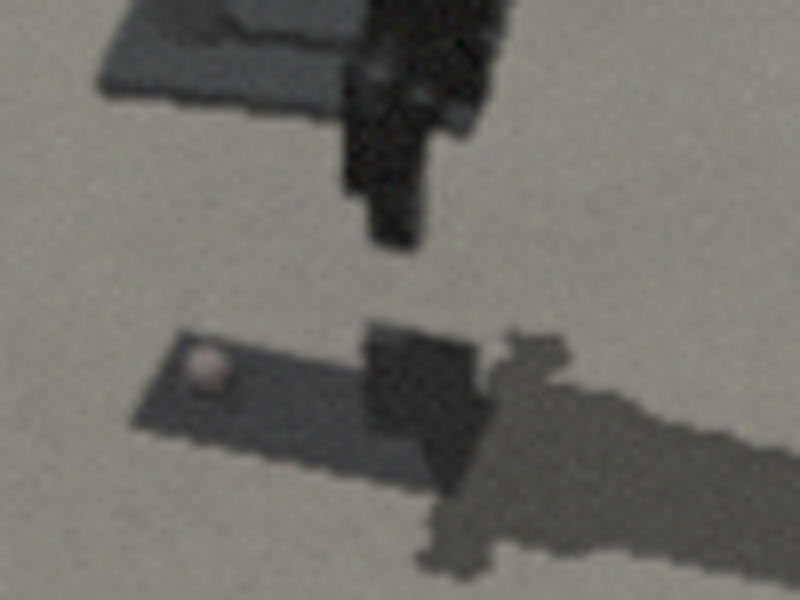

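```bash
python3 - <<'E'
from h import *
S=lambda x,y:((x+.5)/8-.5+180,(y+.5)/8-.5+200)
for p in [(370,322),(478,345),(365,425),(424,334)]: print(p,atz('side',S(*p),.06 if p[1]<400 else .004).round(4))
for p in [(180,330),(135,425),(430,492),(207,370)]: print(p,atz('side',S(*p),.004 if p[0]!=207 else .014).round(4))
for z in(.14,.15): 
  q=proj('side',(.5087,.2167+.045,z)); print(z,(q[0]-180+.5)*8,(q[1]-200+.5)*8)
  q=proj('side',(.5087,.2167+.045,z)); 
for x in (.505,.515): 
  q=proj('side',(x,.2165,.06)); print(x,(q-[180,200]+.5)*8)
E
```

```text
(370, 322) [0.5351 0.2139 0.06  ]
(478, 345) [0.4873 0.2197 0.06  ]
(365, 425) [0.5373 0.2203 0.004 ]
(424, 334) [0.5111 0.2171 0.06  ]
(180, 330) [0.6316 0.1769 0.004 ]
(135, 425) [0.6354 0.2372 0.004 ]
(430, 492) [0.5018 0.2539 0.004 ]
(207, 370) [0.6102 0.209  0.014 ]
0.14 405.56717279266127 266.9621490684201
0.15 405.14455781761467 248.29540724562798
0.505 [438.8463305  335.19892307]
0.515 [415.69487995 332.35571396]
```

Call:
{"api": "carry_out", "payload": {"jaw": [1,1,1,1,1,1,1,1,1,1], "delta_pos": [[0,0,0],[0,0,2],[0,0,4],[0,0,6],[0,0,8],[0,0,10],[0,0,11],[0,0,11.6],[0,0,11.6],[0,0,11.6]], "rotation": [[0,0,0],[0,0,0],[0,0,0],[0,0,0],[0,0,0],[0,0,0],[0,0,0],[0,0,0],[0,0,0],[0,0,0]]}}

```text
clock: 9.53
eef_pos: [0.5121, 0.2178, 0.0357]
ee_rot: [-0.67, 0.742, -0.001, 0.001]
contact_force: [-0.3, 0.5, 0.9]
width: 0.0852
```

Call:
{"api": "carry_out", "payload": {"jaw": [0.8,0.7,0.6,0.5,0.4,0.35,0.3,0.27,0.24,0.22], "delta_pos": [[0,0,0],[0,0,0],[0,0,0],[0,0,0],[0,0,0],[0,0,0],[0,0,0],[0,0,0],[0,0,0],[0,0,0]], "rotation": [[0,0,0],[0,0,0],[0,0,0],[0,0,0],[0,0,0],[0,0,0],[0,0,0],[0,0,0],[0,0,0],[0,0,0]]}}

```text
clock: 10.37
eef_pos: [0.5108, 0.218, 0.0343]
ee_rot: [-0.671, 0.742, -0.0, -0.0]
contact_force: [0.3, -0.1, 0.5]
width: 0.0192
```

Call:
{"api": "carry_out", "payload": {"jaw": [0.2,0.18,0.16,0.14,0.12,0.09,0.05,0,0,0], "delta_pos": [[0,0,0],[0,0,0],[0,0,0],[0,0,0],[0,0,0],[0,0,0],[0,0,0],[0,0,0],[0,0,0],[0,0,0]], "rotation": [[0,0,0],[0,0,0],[0,0,0],[0,0,0],[0,0,0],[0,0,0],[0,0,0],[0,0,0],[0,0,0],[0,0,0]]}}

```text
clock: 11.2
eef_pos: [0.5108, 0.2183, 0.0345]
ee_rot: [-0.671, 0.742, 0.0, 0.0]
contact_force: [-1.0, 1.8, 3.1]
width: 0.0113
```

```bash
python3 - <<'E'
from h import *
go((.511,.2165,.135),-95.9)
s=cv2.cvtColor(snap('side','pics/s6.png'),4)
cv2.imwrite('pics/s6c.png',cv2.resize(s[200:275,180:280],(800,600),interpolation=2))
E
```

```text
clock 11.2 at [0.5108 0.2183 0.0345] yaw -95.77 w 0.0113 F [-1.    1.83  3.06] q7 -1.43
delta [  0.17  -0.03 -10.05] rot [0.   0.01 0.03]
```

View pics/s6c.png

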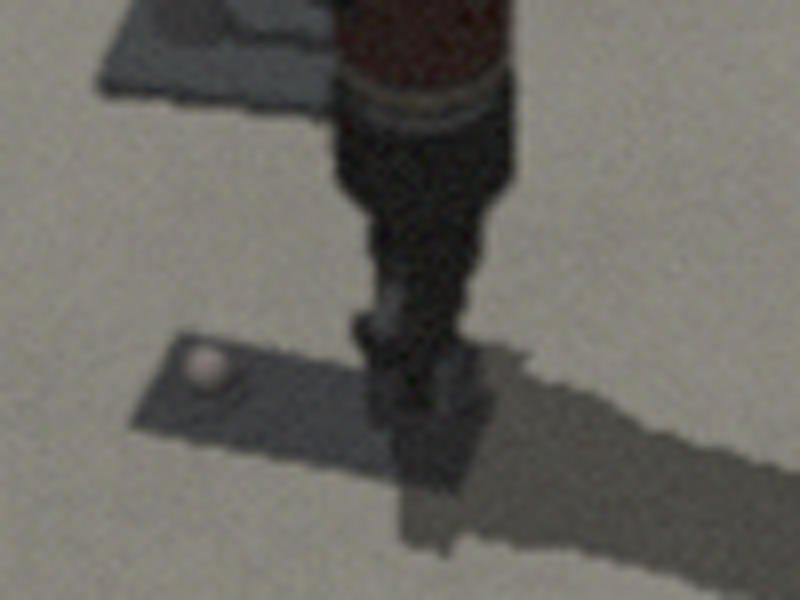

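Call:
{"api": "carry_out", "payload": {"jaw": [0,0,0,0,0,0,0,0,0,0], "delta_pos": [[0,0,-0.2],[0,0,-0.6],[0,0,-1.2],[0,0,-2],[0,0,-3],[0,0,-4],[0,0,-5],[0,0,-5.8],[0,0,-6.4],[0,0,-6.7]], "rotation": [[0,0,0],[0,0,0],[0,0,0],[0,0,0],[0,0,0],[0,0,0],[0,0,0],[0,0,0],[0,0,0],[0,0,0]]}}

```text
clock: 12.08
eef_pos: [0.5113, 0.2182, 0.1026]
ee_rot: [-0.671, 0.742, -0.0, 0.001]
contact_force: [0.3, 1.0, -2.0]
width: 0.0114
```

Call:
{"api": "carry_out", "payload": {"jaw": [0,0,0,0,0,0,0,0,0,0], "delta_pos": [[0,0,-0.2],[0,0,-0.6],[0,0,-1.2],[0,0,-2],[0,0,-3],[0,0,-4],[0,0,-5],[0,0,-5.8],[0,0,-6.2],[0,0,-6.4]], "rotation": [[0,0,0],[0,0,0],[0,0,0],[0,0,0],[0,0,0],[0,0,0],[0,0,0],[0,0,0],[0,0,0],[0,0,0]]}}

```text
clock: 12.92
eef_pos: [0.5113, 0.2181, 0.1664]
ee_rot: [-0.671, 0.742, -0.0, 0.001]
contact_force: [-0.6, -0.4, -1.5]
width: 0.0114
```

```bash
python3 - <<'E'
from h import *
go((.511,.2165,.1655),-95.9)
C=np.zeros((600,800,3),np.uint8)
s=cv2.cvtColor(snap('side','pics/s7.png'),4);t=cv2.cvtColor(snap('top','pics/t7.png'),4)
C[:,:]=cv2.resize(s[175:250,165:265],(800,600),interpolation=2)
C[:300,400:]=cv2.resize(t[130:190,190:270],(400,300),interpolation=2)
cv2.imwrite('pics/c7.png',C)
E
```

```text
clock 12.9167 at [0.5113 0.2181 0.1664] yaw -95.77 w 0.0114 F [-0.62 -0.36 -1.46] q7 -1.58
delta [0.16 0.01 0.09] rot [-0.01  0.01  0.03]
```

View pics/c7.png

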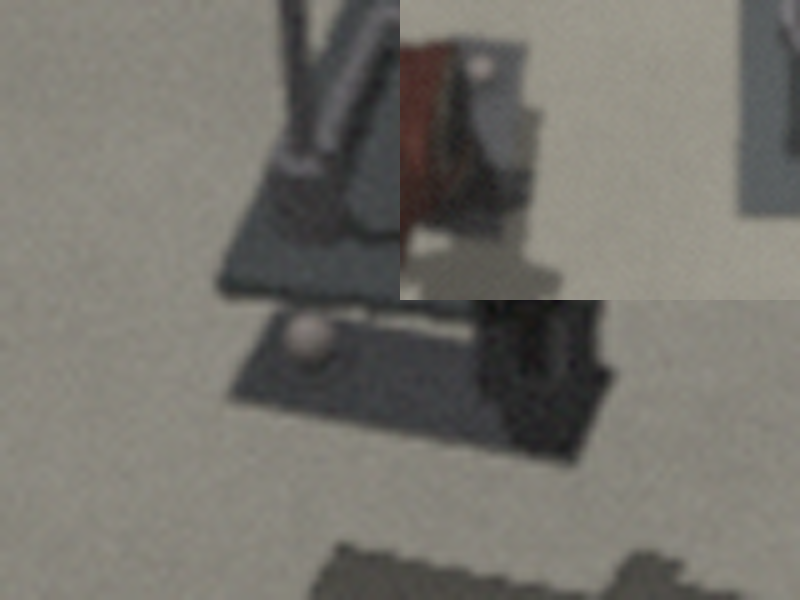

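```bash
python3 - <<'E'
from h import *
S=lambda x,y:((x+.5)/8-.5+165,(y+.5)/8-.5+175)
T=lambda x,y:((x-400+.5)/5-.5+190,(y+.5)/5-.5+130)
o1,d1=ray('side',S(308,338));o2,d2=ray('top',T(481,67))
A=np.stack([d1,-d2],1);k=np.linalg.lstsq(A,o2-o1,rcond=None)[0];print('ball',o1+k[0]*d1,o2+k[1]*d2)
c,s=np.cos(np.radians(-5.8)),np.sin(np.radians(-5.8))
for x,y in[(.125,.03),(-.025,.03),(.125,-.03),(-.025,-.03)]:
  for z in(.1365,.1325):
    q=proj('side',(.511+c*x-s*y,.218+s*x+c*y,z));print(x,y,z,((q-[165,175]+.5)*8).round(1))
q=proj('side',(.511+c*.1,.218+s*.1,.146));print('pocket',(q-[165,175]+.5)*8)
E
```

```text
ball [0.61139403 0.20683937 0.1454149 ] [0.61515282 0.20716536 0.14639851]
0.125 0.03 0.1365 [227.5 392.1]
0.125 0.03 0.1325 [228.2 399.4]
-0.025 0.03 0.1365 [579.4 460.1]
-0.025 0.03 0.1325 [579.5 467.5]
0.125 -0.03 0.1365 [280.8 301.6]
0.125 -0.03 0.1325 [281.4 308.8]
-0.025 -0.03 0.1365 [620.8 365.1]
-0.025 -0.03 0.1325 [620.8 372.4]
pocket [309.89213977 339.30715099]
```

Call:
{"api": "carry_out", "payload": {"jaw": [0,0,0,0,0,0,0,0,0,0], "delta_pos": [[0.1,-0.01,0],[0.4,-0.04,0],[0.9,-0.1,0],[1.6,-0.17,0],[2.5,-0.27,0],[3.5,-0.38,0],[4.6,-0.5,0],[5.7,-0.61,0],[6.8,-0.73,0],[7.9,-0.85,0]], "rotation": [[0,0,0],[0,0,0],[0,0,0],[0,0,0],[0,0,0],[0,0,0],[0,0,0],[0,0,0],[0,0,0],[0,0,0]]}}

```text
clock: 13.85
eef_pos: [0.5114, 0.137, 0.1654]
ee_rot: [-0.67, 0.742, -0.0, -0.0]
contact_force: [-0.5, -0.1, -2.3]
width: 0.0111
```

Call:
{"api": "carry_out", "payload": {"jaw": [0,0,0,0,0,0,0,0,0,0], "delta_pos": [[1.1,-0.12,0],[2.2,-0.24,0],[3.3,-0.36,0],[4.4,-0.47,0],[5.5,-0.59,0],[6.6,-0.71,0],[7.7,-0.83,0],[8.7,-0.94,0],[9.6,-1.03,0],[10.4,-1.12,0]], "rotation": [[0,0,0],[0,0,0],[0,0,0],[0,0,0],[0,0,0],[0,0,0],[0,0,0],[0,0,0],[0,0,0],[0,0,0]]}}

```text
clock: 14.68
eef_pos: [0.512, 0.0328, 0.1653]
ee_rot: [-0.67, 0.742, -0.0, -0.0]
contact_force: [-0.6, 0.4, -1.4]
width: 0.0113
```

Call:
{"api": "carry_out", "payload": {"jaw": [0,0,0,0,0,0,0,0,0,0], "delta_pos": [[0.8,-0.09,0],[1.6,-0.17,0],[2.3,-0.25,0],[3,-0.32,0],[3.6,-0.39,0],[4.2,-0.45,0],[4.7,-0.5,0],[5,-0.54,0.1],[5.2,-0.56,0.1],[5.3,-0.57,0.1]], "rotation": [[0,0,0],[0,0,0],[0,0,0],[0,0,0],[0,0,0],[0,0,0],[0,0,0],[0,0,0],[0,0,0],[0,0,0]]}}

```text
clock: 15.52
eef_pos: [0.5123, -0.0195, 0.1642]
ee_rot: [-0.67, 0.742, 0.0, -0.0]
contact_force: [0.0, -0.4, -1.4]
width: 0.0112
```

Call:
{"api": "carry_out", "payload": {"jaw": [0,0,0,0,0,0], "delta_pos": [[0,0,0],[0,0,0],[0,0,0],[0,0,0],[0,0,0],[0,0,0]], "rotation": [[0,0,0],[0,0,0],[0,0,0],[0,0,0],[0,0,0],[0,0,0]]}}

```text
clock: 16.02
eef_pos: [0.5124, -0.0192, 0.1643]
ee_rot: [-0.671, 0.742, 0.0, -0.0]
contact_force: [-0.2, -0.1, -1.3]
width: 0.0108
```

```bash
python3 - <<'E'
from h import *
go((.5125,-.019,.1655),-95.8)
C=np.zeros((600,800,3),np.uint8)
s=cv2.cvtColor(snap('side','pics/s8.png'),4);t=cv2.cvtColor(snap('top','pics/t8.png'),4)
C[:,:]=cv2.resize(s[140:215,190:290],(800,600),interpolation=2)
C[:300,400:]=cv2.resize(t[110:185,240:340],(400,300),interpolation=2)
cv2.imwrite('pics/c8.png',C)
E
```

```text
clock 16.0167 at [ 0.5124 -0.0192  0.1643] yaw -95.77 w 0.0108 F [-0.22 -0.05 -1.31] q7 -1.14
delta [-0.02 -0.01 -0.12] rot [ 0.   -0.    0.01]
```

View pics/c8.png

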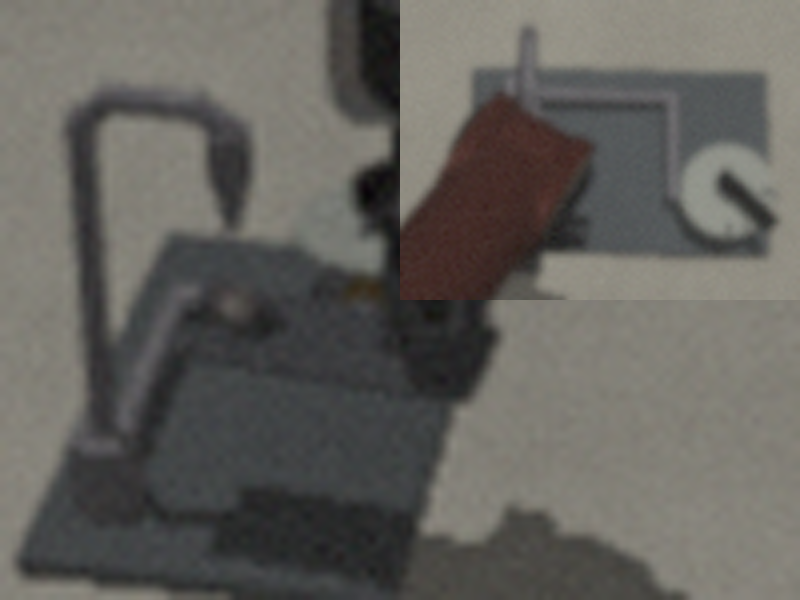

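```bash
python3 - <<'E'
from h import *
S=lambda x,y:((x+.5)/8-.5+190,(y+.5)/8-.5+140)
print('nozzle',atz('side',S(233,230),.185),'ball',atz('side',S(234,305),.144))
for n in['ball_center','pocket']: print(n,box('side',n))
print('plate far-right/near corners',[atz('side',S(*p),.012).round(4) for p in[(22,570)]])
print(manip.sense()['joint_velocities'].round(4))
E
```

```text
nozzle [ 0.61165278 -0.0289525   0.185     ] ball [ 0.61206808 -0.02652071  0.144     ]
ball_center []
pocket [(0.96, array([ 0.5432, -0.0088,  0.1324]))]
plate far-right/near corners [array([0.7098, 0.0291, 0.012 ])]
[-0.0007  0.0007  0.001   0.0006  0.0027  0.0017  0.0003]
```

```bash
python3 -c "
from bench import manip
print(manip.hand_in())"
```

```text
the job is handed in; nothing more can be done
None
```

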